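Stack a small pump head in its inclined assembly nest and close the keeper strap

TASK

Build up the little pump head in the inclined assembly nest: swing the keeper strap out of the way, then lay in the pump body with its side port pointing out through the open low front of the nest, the spacer plate flat on it and the cover on top with its boss up, each one set down square and fully home and let go before the next. Finally swing the strap back to its stop over the cover, so that the stack cannot fall out before it is screwed together, and leave the other things on the bench where they are.

Things in the scene. Friction and masses are not known exactly. Their poses are not given: they have to be found in the camera images.
- fixture: Inclined assembly fixture, fixed to the bench: steel base plate 200 x 140 x 10 mm carrying a plate that slopes up away from the robot at 24 degrees (0.42 rad). Origin: on the bench, 10 mm behind (+x of) the point under the pocket floor's centre; x points to the high rear side, z up. It reaches from x = -88 to +112 mm.
- nest: Sloping aluminium plate (194 x 130 mm) with the pocket. Origin: centre of the pocket floor, 90 mm above the bench. z: square out of the plate (up and towards the low front, 24 degrees from vertical); x: up the slope to the rear; y: level, to the left. At x = +74 mm stands the strap's pivot post (24 mm across, top with nut 86 mm above the floor).
- pocket_mouth (a point): On the pocket's centre line, 44 mm above its floor. Pocket: 58.8 mm square, four L-shaped steel corner posts with legs 9 mm thick, 12.5 mm long, straight to 44 mm above the floor, then flared outward as a lead-in to 53 mm. Between the posts each side is open over 34 mm: fingers pass at nest +y and -y, the pump body's port at -x.
- strap (a joint): Swing angle of the keeper strap about the pivot post (axis along nest z): 0 = at its stop over the middle of the pocket; grows to 2.0 rad as it swings away to the nest's +y side; stays where it is left; pocket clear from about 1.1 rad. Dark steel bar, 22 mm wide, 8 mm thick, underside 70 mm above the pocket floor, 2 mm above the top of a fully seated stack.
- strap_knob (a point): Middle of the black knob at the strap's free end, 88 mm from the pivot axis: upright (along the nest's z), 20 mm diameter, 22 mm high, graspable; 97 mm above the pocket floor, top at 110 mm.
- pump_body: The pump body, an aluminium block 56 x 56 mm, 32 mm high, with a 30 mm bore through it from top to bottom and a round side port (16 mm diameter, sticking out 15 mm). Origin: centre of the underside; z up; the port points along -x.
- port (a point): Outer end of the pump body's port, at (-43, 0, 16) mm in the body's frame.
- spacer: Spacer plate: dark steel, 56 x 56 mm, 10 mm thick, with a 30 mm centre hole; alike on both sides and in all four quarter turns. Origin: centre of the underside, z up, x and y along its edges.
- cover: Cover: aluminium square flange 56 x 56 x 10 mm with a round boss 30 mm in diameter and 16 mm high in the middle of its top (26 mm overall). Origin: centre of the flange's underside, z up through the boss.
- wax_tin: Bystander: round tin, 70 mm diameter, 43 mm high, standing close to the spacer. Origin: centre of its underside.
- glue_bottle: Bystander: glue bottle, 58 mm diameter, 186 mm high, standing beside the fixture. Origin: centre of its underside.
- elbow_casting: Bystander: brass-coloured elbow casting, 81 x 139 x 76 mm, lying on the bench. Origin: centre of its underside.
- tape_measure: Bystander: tape measure, 94 x 64 mm, 66 mm high, standing in front of the fixture. Origin: centre of its underside.
Mind the look-alikes: they are no part of the job. Leave any pink or turquoise look-alike of the pump_body alone. Several things look just like the spacer: the one meant starts farthest to the robot's left.

How it is judged:
By the outcome, as a careful person would: the job done as asked, in the order asked, and still so for the second after the job is handed in, with the robot touching nothing.
It also fails if it takes over 72 s, if anything falls off the work surface, if the arm or the gripper's body presses on something with over 40 N, if the wrist force passes 120 N, or if a joint passes its speed limit or range.

ROBOT

A 7-joint arm with a two-finger parallel gripper is mounted at the origin on the work surface; the furniture and walls round the work are solid. World frame = base frame: x ahead of the robot, y to its left, z up, the work surface at z = 0. Lengths are in m, angles in rad, forces in N, time in s.
With the tool pointing down it reaches from about 0.425 to 0.95 m from the base axis. Payload 4.7 kg.
Tool frame: the origin (TCP) lies between the finger pads; the fingertips stand manip.finger_overhang ahead of it and the grasp point (between the pads) lies 5 mm behind it (manip.finger_overhang is the distance from the TCP to the fingertips, in m); z points along the fingers, y is the line along which they close (so a half turn about z gives the same grasp; the last joint's range is limited). The gripper opens to 85 mm and grips with 20 to 120 N. Pads are 22 mm wide; open, the fingers measure 114 mm over their backs; the gripper's body (76 mm by 85 mm) begins 54 mm behind the grasp point. The pads swing forward as they close: fully open they stand 13 mm farther back than shut.
Start: joints at [-1.137, 0.469, -0.049, 1.532, 0.024, 1.141, -0.082], TCP at [0.301, 0.604, 0.245] pointing down, gripper open.
Joint ranges: [-2.59, 2.59], [-0.33, 1.99], [-1.39, 1.29], [0.1, 2.45], [-1.04, 4.18], [0.21, 1.99], [-2.66, 2.66]. Speed limits (rad/s): [2.57, 2.57, 3.14, 3.14, 3.14, 3.14, 3.14].

INTERFACE

Orientations are given as [roll, pitch, yaw] about the fixed x, y, z axes, in that order (R = Rz(yaw) Ry(pitch) Rx(roll)).
In Python, from workcell import manip, release, grasp, kin, status, vision, hand_in gives the robot as it stands. Calls block until the motion is done:
- manip.reach(position, orientation): joint-space move of the TCP to a pose.
- manip.servo_line(position, frame=None, feed=0.15): straight line of the TCP; frame=None keeps the orientation; feed is the mean speed in m/s.
- manip.move_joints(angles): joint-space move.
- release() and grasp(): open the fingers fully, or close them until they stop; the grip force is fixed at half the most.
- manip.hold(seconds).
- kin.ik(position, orientation): joint angles nearest the present ones, or None.
- status.observe(): the state.
- vision.snapshot(name): name is "scene" or "top"; returns a dict with "image" (480x640x3 uint8, red, green, blue), "camera_matrix" (3x3 intrinsics, pixels), "dist" ([k1, k2, p1, p2, k3] as OpenCV has them; the pictures are not rectified), "cam_to_world" (4x4, takes a point from camera to world coordinates). Camera axes: x right, y up, looking along -z (the intrinsics and any distortion apply to the point x, -y, -z); pixel columns grow to the right and rows downward; lengths in m; the calibration is good to about 2 mm. A picture is of the moment at which its call begins. There is no depth.
A pose or a line that the arm cannot do raises manip.MotionError and nothing moves.
- hand_in(): hands the job in; it is judged then, once.
The state is a dict: "t": time; "joints": joint angles; "joint_velocities": joint speeds; "joint_torque": joint torques, N m; "tcp_pos": TCP position; "eef_rot": TCP orientation; "force": force on the tool from outside, world axes, zero at the start; "torque": the same for the moment, N m; "finger_gap": finger opening in m; "grip_force": force on a finger pad.
Only numpy, scipy, OpenCV 4.12 (cv2) and the standard library are available. Lean on these libraries where they do the work, as an engineer would, in place of code of your own. Each camera call takes 0.05 s, during which the arm holds its last target. There are 200 camera calls.

## Working session

There is one attempt and no reset: what is moved stays moved. The work goes in short steps, each a Python script; the robot and the scene stay as the last script left them, time stands still between calls to the robot, and variables do not carry over. Pictures are saved under pics/ and viewed, at most 10 in all, crops included, and the job is handed in when it is done.

```bash
ls; mkdir -p pics; python3 - <<'E'
from workcell import manip,status,vision
import cv2,numpy as np
print(status.observe()); print(manip.finger_overhang)
for n in("scene","top"):
    s=vision.snapshot(n); cv2.imwrite(f"pics/{n}0.png",s["image"][:,:,::-1]); np.savez(f"pics/{n}0.npz",**s)
    print(n,s["camera_matrix"],s["dist"],s["cam_to_world"])
E
```

```text
pics
{'t': 0.0, 'joints': array([-1.13690654,  0.46948056, -0.0485866 ,  1.53368041,  0.02410241,
        1.14098553, -0.08230529]), 'joint_velocities': array([-0.00068125,  0.00032172,  0.00184932,  0.0015199 , -0.0004737 ,
        0.00114037, -0.00135067]), 'joint_torque': array([-1.21183526e-03, -5.10308433e+01, -4.70846146e-02, -2.37710631e+01,
        1.06440845e-02,  7.72549974e-03,  7.99766525e-06]), 'tcp_pos': array([0.30110104, 0.60351066, 0.24424071]), 'eef_rot': array([-3.13962602e+00,  7.71221984e-05,  2.67882256e+00]), 'force': array([ 0.11525519, -0.68007885,  0.23167062]), 'torque': array([ 0.02383016, -0.01113705, -0.05145211]), 'grip_force': 0.0, 'finger_gap': 0.0856274199334393}
0.014
scene [[484.64062701   0.         321.95859163]
 [  0.         484.64062701 249.91320061]
 [  0.           0.           1.        ]] [-0.03381752  0.          0.          0.          0.        ] [[ 0.59274721  0.37368417 -0.71344999 -0.29330435]
 [-0.805379    0.27070241 -0.52733752 -0.64360866]
 [-0.00392505  0.88717549  0.46141548  0.65835938]
 [ 0.          0.          0.          1.        ]]
top [[561.13282947   0.         322.09219871]
 [  0.         561.13282947 241.87058081]
 [  0.           0.           1.        ]] [0.05767837 0.         0.         0.         0.        ] [[-2.35732587e-03  9.83511114e-01 -1.80832330e-01  2.80649525e-01]
 [-9.99875170e-01  5.07029407e-04  1.57919807e-02 -3.02231929e-03]
 [ 1.56232758e-02  1.80846984e-01  9.83387147e-01  1.47335540e+00]
 [ 0.00000000e+00  0.00000000e+00  0.00000000e+00  1.00000000e+00]]
```

View pics/scene0.png

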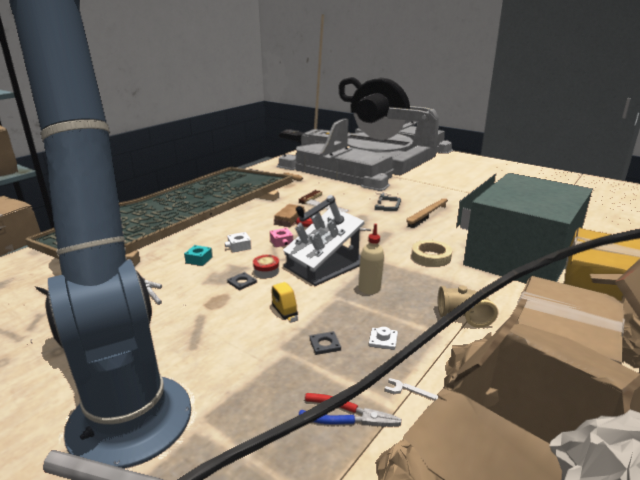

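View pics/top0.png

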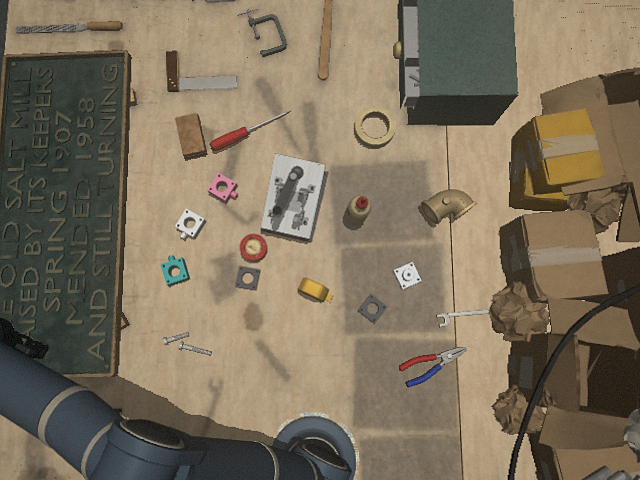

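The scene picture shows the fixture at (325,240) with the strap and knob. In the top picture the pump body is the silver part at (189,222), the spacer at (247,278) next to the red tin, the cover at (407,275), and the fixture at (293,197). The spacer look-alike is at (371,308).

```bash
python3 - <<'E'
import cv2
t=cv2.imread("pics/top0.png")
cv2.imwrite("pics/c1.png",cv2.resize(t[145:295,160:340],None,fx=4,fy=4,interpolation=cv2.INTER_CUBIC))
s=cv2.imread("pics/scene0.png")
cv2.imwrite("pics/c2.png",cv2.resize(s[190:360,180:410],None,fx=3.4,fy=3.4,interpolation=cv2.INTER_CUBIC))
E
```

```text
(no output)
```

View pics/c1.png

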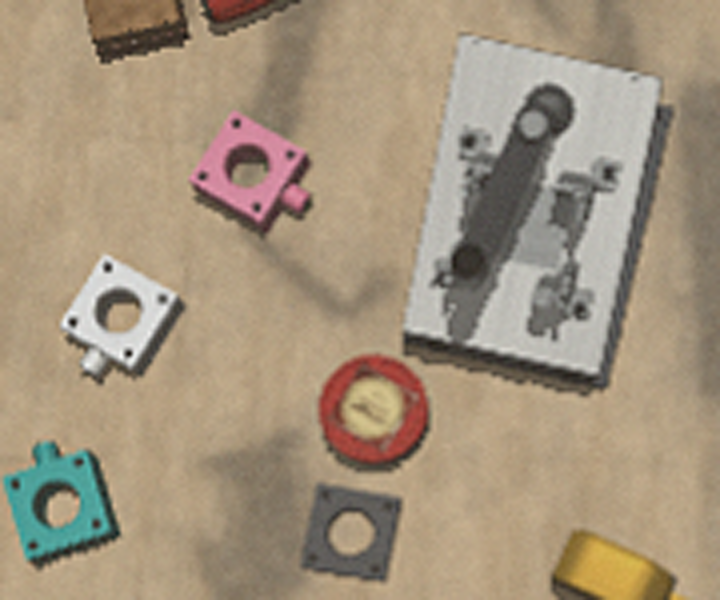

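View pics/c2.png

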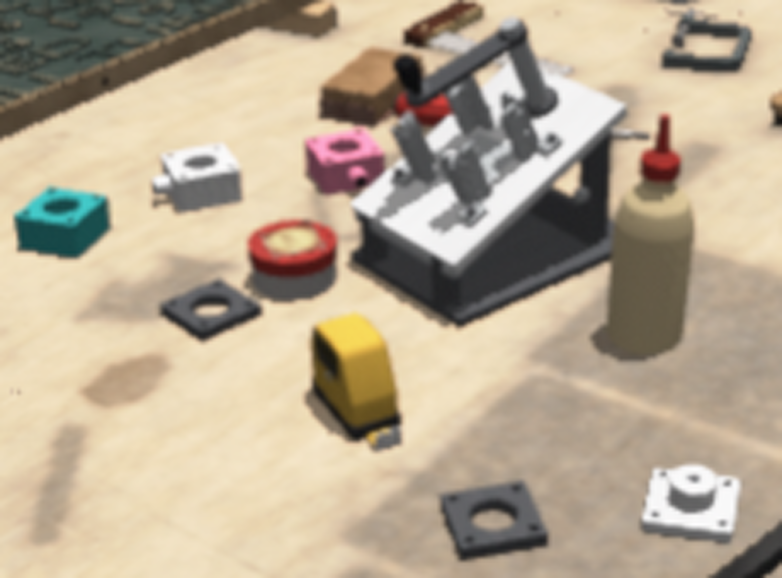

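```bash
cat > h.py <<'E'
import cv2,numpy as np
from scipy.spatial.transform import Rotation as Ro
T=np.deg2rad(24)
def ray(s,px):
    px=np.asarray(px,float).reshape(-1,1,2)
    u=cv2.undistortPoints(px,s["camera_matrix"],s["dist"])[:,0]
    d=np.c_[u[:,0],-u[:,1],-np.ones(len(u))]@s["cam_to_world"][:3,:3].T
    return s["cam_to_world"][:3,3],d
def onplane(s,px,p0,n=(0,0,1)):
    o,d=ray(s,px); n=np.asarray(n,float)
    return o+d*(((np.asarray(p0)-o)@n)/(d@n))[:,None]
def tri(s1,p1,s2,p2):
    o1,d1=ray(s1,p1);o2,d2=ray(s2,p2);d1=d1[0];d2=d2[0]
    k=np.linalg.lstsq(np.c_[d1,-d2],o2-o1,rcond=None)[0]
    a=o1+k[0]*d1;b=o2+k[1]*d2
    return (a+b)/2,np.linalg.norm(a-b)
def comp(m,seed):
    n,l,st,c=cv2.connectedComponentsWithStats(m.astype(np.uint8))
    x,y=seed; w=l[y-6:y+7,x-6:x+7]; w=w[w>0]
    return l==np.bincount(w).argmax()
def outline(m):
    c=max(cv2.findContours(m.astype(np.uint8),0,cv2.CHAIN_APPROX_NONE)[0],key=cv2.contourArea)
    return c[:,0].astype(float)
def nestR(yaw): return Ro.from_euler('xyz',[0,-T,yaw]).as_matrix()
E
cat > m1.py <<'E'
from h import *
S={n:dict(np.load(f"pics/{n}0.npz")) for n in("scene","top")}
t=S["top"]; hsv=cv2.cvtColor(t["image"],cv2.COLOR_RGB2HSV).astype(int); H,Sa,V=hsv[...,0],hsv[...,1],hsv[...,2]
for n,seed,top in(("body",(182,229),.032),("spacer",(239,270),.010),("spacer2",(371,300),.010),("cover",(399,270),.010)):
    m=(Sa<45)&((V>185) if n in("body","cover") else (V<125))
    m=comp(m,seed); o=outline(m); 
    w=onplane(t,o,[0,0,top])[:,:2]
    r=cv2.minAreaRect((w*1000).astype(np.float32)); print(n,m.sum(),r, 'px',o.mean(0))
print('tin',*[onplane(t,[[253,247]],[0,0,.043])]); print('bottle',onplane(t,[[364,202]],[0,0,.186]))
# plate
m=comp((Sa<45)&(V>150),(310,175)); cv2.imwrite("pics/plate.png",m*255)
o=outline(m); yaw=-.17
for i in range(5):
    R=nestR(yaw); w=(onplane(t,o,[.55,.06,.09],R[:,2])-[.55,.06,.09])@R
    if i==0:
        # plane through the pocket centre: unknown xy -> refine after
        pass
    r=cv2.minAreaRect((w[:,:2]*1000).astype(np.float32)); print(r)
    c=cv2.boxPoints(r); e=c-np.roll(c,1,0); e=e[np.argmax((e**2).sum(1))]
    a=np.arctan2(e[1],e[0]); a=(a+np.pi/2)%np.pi-np.pi/2; yaw+=a
print('yaw',yaw)
sc=lambda c,f,x,y:[(c[0]+.5)/f-.5+x,(c[1]+.5)/f-.5+y]
T1=lambda c:sc(c,4,160,145); T2=lambda c:sc(c,3.4,180,190)
for n,a,b in(("nut",(534,122),(512,29)),("plateFL",(405,335),(354,203)),("plateFR",(605,378),(448,268)),("plateBR",(662,75),(628,104)),("knobtop",(466,258),(407,62)),("post low-left tip",(440,270),None)):
    if b: print(n,tri(t,[T1(a)],S["scene"],[T2(b)]))
E
python3 m1.py
```

```text
body 308 ((598.708984375, 321.2652282714844), (55.697837829589844, 55.71159362792969), 60.715023040771484) px [189.19736842 222.71052632]
spacer 343 ((454.3730163574219, 169.72406005859375), (55.3094596862793, 55.3854866027832), 79.83172607421875) px [246.92405063 277.70886076]
spacer2 390 ((375.173828125, -156.1639404296875), (57.24637985229492, 58.03588104248047), 51.41205596923828) px [371.98550725 307.98550725]
cover 345 ((462.1533203125, -250.0647735595703), (54.032493591308594, 54.32778549194336), 23.735158920288086) px [407.25352113 274.77464789]
tin [[0.53012349 0.15235188 0.043     ]]
bottle [[ 0.61331307 -0.1230558   0.186     ]]
((101.55789184570312, 5.108814239501953), (126.28622436523438, 187.93124389648438), 86.97557067871094)
((101.13522338867188, 10.075675964355469), (126.529541015625, 188.05372619628906), 89.73402404785156)
((101.07494354248047, 10.511890411376953), (126.55431365966797, 188.0853729248047), 89.97695922851562)
((101.06965637207031, 10.549659729003906), (126.55647277832031, 188.0880584716797), 89.99800872802734)
((101.0691909790039, 10.552936553955078), (126.55667114257812, 188.08831787109375), 89.99982452392578)
yaw -0.22786836
nut (array([0.67654575, 0.04498045, 0.19269907]), np.float64(0.0008772465599743847))
plateFL (array([0.5775841 , 0.13037563, 0.05681743]), np.float64(0.0035082156828772316))
plateFR (array([0.54621267, 0.00571722, 0.05460882]), np.float64(0.007264015831186612))
plateBR (array([ 0.72587938, -0.03211748,  0.13187356]), np.float64(0.0012058299985400658))
knobtop (array([0.59631336, 0.08480214, 0.18253731]), np.float64(0.0006482665663885749))[ WARN:0@0.246] global loadsave.cpp:1063 imwrite_ Unsupported depth image for selected encoder is fallbacked to CV_8U.
```

```bash
cat > m2.py <<'E'
from h import *
S={n:dict(np.load(f"pics/{n}0.npz")) for n in("scene","top")}
t=S["top"];s=S["scene"]
sc=lambda c,f,x,y:[(c[0]+.5)/f-.5+x,(c[1]+.5)/f-.5+y]
T1=lambda c:sc(c,4,160,145); T2=lambda c:sc(c,3.4,180,190)
hsv=cv2.cvtColor(t["image"],cv2.COLOR_RGB2HSV).astype(int)
o=outline(comp((hsv[...,1]<45)&(hsv[...,2]>150),(310,175)))
P=np.array([.645,.052,.09]); yaw=-.228
for i in range(4):
    R=nestR(yaw); w=(onplane(t,o,P,R[:,2])-P)@R
    r=cv2.minAreaRect((w[:,:2]*1000).astype(np.float32))
    c=cv2.boxPoints(r); e=c-np.roll(c,1,0); e=e[np.argmax((e**2).sum(1))]
    a=np.arctan2(e[1],e[0]); yaw+=(a+np.pi/2)%np.pi-np.pi/2
print(r,'yaw',yaw); R=nestR(yaw)
for n,S_,p,z in(("nut",t,T1((534,122)),.086),("nut s",s,T2((512,24)),.086),("knob",t,T1((466,260)),.110),("knob s",s,T2((406,58)),.110),
  ("FL",t,T1((405,335)),0),("FR",t,T1((605,378)),0),("BR",t,T1((662,75)),0),("BL",t,T1((460,33)),0),
  ("FL",s,T2((354,203)),0),("FR",s,T2((448,264)),0),("BR",s,T2((628,104)),0)):
    q=(onplane(S_,[p],P+R[:,2]*z,R[:,2])[0]-P)@R; print(n,(q*1000).round(1))
E
python3 m2.py
```

```text
((8.269340515136719, 0.6200408935546875), (193.37754821777344, 130.11557006835938), 6.419691089831758e-06) yaw -0.22786863
nut [72.4 -0.5 86. ]
nut s [71.5 -1.2 86. ]
knob [-12.7  20.2 110. ]
knob s [-11.8  21.7 110. ]
FL [-92.1  62.7  -0. ]
FR [-90.3 -69.4   0. ]
BR [107.  -64.1   0. ]
BL [104.8  64.6  -0. ]
FL [-86.9  63.8   0. ]
FR [-91.3 -58.9  -0. ]
BR [104.9 -64.7   0. ]
```

```bash
cat >> h.py <<'E'
P=np.array([.6434,.0524,.09]); YAW=-.2279
def nest(x,y,z,phi=0,half=0):
    "TCP pose for nest-frame mm point; tool y along nest y turned by phi"
    R=nestR(YAW)
    Rt=R@Ro.from_euler('z',phi+half*np.pi).as_matrix()@np.diag([1,-1,-1])
    return list(P+R@(np.array([x,y,z])/1000)),list(Ro.from_matrix(Rt).as_euler('xyz'))
def down(yaw,half=0): return list(Ro.from_matrix(Ro.from_euler('z',yaw+half*np.pi).as_matrix()@np.diag([1,-1,-1])).as_euler('xyz'))
def knob(a,z,half=0): return nest(74-88*np.cos(a),88*np.sin(a),z,-a,half)
E
python3 - <<'E'
from h import *
from workcell import kin,manip
for h in(0,1):
    print('half',h)
    for n,p in(("k.24",knob(.24,96,h)),("k.24up",knob(.24,150,h)),("k1.6",knob(1.6,96,h)),("k0",knob(0,96,h)),("n0",nest(0,0,18,0,h)),("n160",nest(0,0,160,0,h)),
      ("body",([.5987,.3213,.018],down(np.deg2rad(60.7-90),h))),("sp",([.4544,.1697,.016],down(np.deg2rad(79.8-90),h))),("spq",([.4544,.1697,.016],down(np.deg2rad(79.8),h))),
      ("cov",([.462,-.250,.016],down(np.deg2rad(23.7),h))),("covq",([.462,-.250,.016],down(np.deg2rad(23.7-90),h)))):
        q=kin.ik(*p); print(n,None if q is None else np.round(q,2))
E
```

```text
half 0
k.24 [-1.15  0.51  1.12  2.09 -0.66  0.49 -1.67]
k.24up [-1.25  0.35  1.15  2.09 -0.31  0.53 -2.  ]
k1.6 [-0.24  0.41 -0.13  1.78  0.47  0.65  2.2 ]
k0 [-0.8   0.32  0.64  2.1  -0.03  0.39 -2.  ]
n0 [-0.64  0.48  0.52  2.06 -0.21  0.28 -1.82]
n160 [-0.74  0.18  0.52  2.06  0.18  0.55 -2.18]
body [-1.12  0.93  0.91  1.72 -0.88  0.95 -1.94]
sp [-0.83  0.55  0.49  2.18 -0.52  0.52 -1.69]
spq [-0.65  0.52  0.26  2.17 -0.28  0.48 -0.36]
cov [-0.21  0.72  0.85  2.1  -0.86  0.72  0.07]
covq [-0.24  0.75  0.91  2.1  -0.91  0.75 -1.46]
half 1
k.24 [-0.54  0.3   0.27  2.06  0.3   0.44  0.57]
k.24up [-0.6   0.2   0.31  2.06  0.29  0.55  0.57]
k1.6 [-0.72  0.44  0.51  1.81 -0.01  0.58 -0.54]
k0 [-0.48  0.28  0.24  2.09  0.31  0.42  0.83]
n0 [-0.38  0.44  0.18  2.04  0.36  0.3   0.79]
n160 [-0.55  0.18  0.3   2.05  0.27  0.57  0.87]
body [-0.57  0.72  0.03  1.69 -0.03  0.74  0.53]
sp [-0.45  0.51  0.01  2.16 -0.01  0.48  0.96]
spq [-0.22  0.52 -0.28  2.14  0.29  0.51  2.25]
cov [ 0.22  0.56  0.25  2.08 -0.26  0.53  2.65]
covq [-0.05  0.63  0.61  2.09 -0.63  0.61  1.42]
```

```bash
python3 - <<'E'
from h import *
from workcell import *
a=.24
manip.reach(*knob(a,165,1)); print(status.observe()["t"])
p,o=knob(a,96,1); manip.servo_line(p,feed=.15)
grasp(); s=status.observe(); print(s["t"],s["finger_gap"],s["grip_force"],s["force"])
for a in np.linspace(.24,1.6,8)[1:]:
    p,o=knob(a,96,1); manip.servo_line(p,o,feed=.12)
s=status.observe(); print(s["t"],s["finger_gap"],s["force"],s["tcp_pos"],p)
release()
p,o=knob(1.6,160,1); manip.servo_line(p,feed=.2); 
manip.reach([.5987,.3213,.16],down(np.deg2rad(60.7-90),1))
print(status.observe()["t"])
t=vision.snapshot("top");c=vision.snapshot("scene")
np.savez("pics/top1.npz",**t);np.savez("pics/scene1.npz",**c)
A=cv2.resize(t["image"][155:245,255:335],None,fx=6,fy=6,interpolation=cv2.INTER_CUBIC)[:540,:400]
B=cv2.resize(c["image"][190:290,275:370],None,fx=4.2,fy=5.4,interpolation=cv2.INTER_CUBIC)[:540,:400]
cv2.imwrite("pics/c3.png",cv2.resize(t["image"][150:250,210:330],None,fx=6,fy=6,interpolation=cv2.INTER_CUBIC)[:,:,::-1])
E
```

```text
2.1833
3.425 0.017214911966143526 58.426349069341086 [-3.79668857  0.51726028  5.90084998]
5.8167 0.017210710782698344 [-10.03570221  -1.71894002   9.57460634] [0.69228892 0.12969109 0.20909974] [np.float64(0.6933775606538968), np.float64(0.13110603253778572), np.float64(0.2088440089011603)]
7.9667
```

View pics/c3.png

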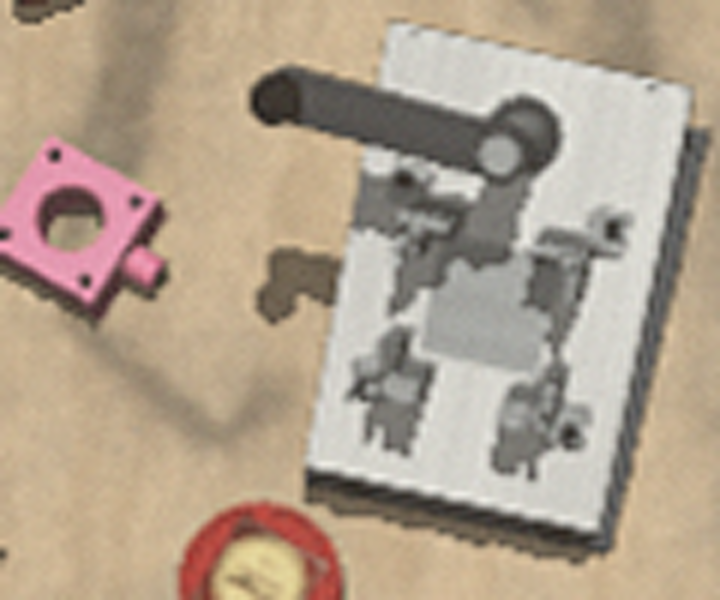

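The picture shows the strap swung clear to the left (knob at (275,97), nut at (500,155)). The pocket floor is the grey patch with its front edge near (480,358) and left edge near (426,315).

```bash
python3 - <<'E'
from h import *
t=dict(np.load("pics/top1.npz")); R=nestR(YAW)
sc=lambda c:[(c[0]+.5)/6-.5+210,(c[1]+.5)/6-.5+150]
for n,c,z in(("nut",(500,154),.086),("knob",(275,97),.110),("floorfront",(480,358),0),("floorleft",(426,315),0),("frontcornerL",(420,345),0),("fr",(540,372),0)):
    print(n,((onplane(t,[sc(c)],P+R[:,2]*z,R[:,2])[0]-P)@R*1000).round(1))
hsv=cv2.cvtColor(t["image"],cv2.COLOR_RGB2HSV).astype(int)
m=comp((hsv[...,1]<45)&(hsv[...,2]>150),(310,175)); o=outline(m)
w=((onplane(t,o,P,R[:,2])-P)@R*1000)[:,:2]; print(cv2.minAreaRect(w.astype(np.float32)))
for n,k in(("R",(w[:,1]<-55)&(abs(w[:,0])<80)),("F",(w[:,0]<-80)&(abs(w[:,1])<55)),("L",(w[:,1]>55)&(w[:,0]<30)&(w[:,0]>-80)),("B",(w[:,0]>95)&(abs(w[:,1])<55))):
    i=0 if n in"RL" else 1; f=np.polyfit(w[k,i],w[k,1-i],1); print(n,f)
# body by side fits, in both frames
t0=dict(np.load("pics/top0.npz")); hs=cv2.cvtColor(t0["image"],cv2.COLOR_RGB2HSV).astype(int)
for n,seed,top,c,ang in(("body",(182,229),.032,(.5987,.3213),60.7-90),("spacer",(239,270),.010,(.4544,.1697),79.8-90),("cover",(399,270),.010,(.462,-.25),23.7-90)):
    m=comp((hs[...,1]<45)&((hs[...,2]>185) if n!="spacer" else (hs[...,2]<125)),seed)
    R2=Ro.from_euler('z',ang,degrees=True).as_matrix()
    w=((onplane(t0,outline(m),[0,0,top])-[*c,top])@R2*1000)[:,:2]
    for i in(0,1):
        for sg in(1,-1):
            k=(w[:,i]*sg>20)&(abs(w[:,1-i])<21); k&=abs(w[:,i]-np.median(w[k,i]))<3
            print(n,'xy'[i],sg,np.polyfit(w[k,1-i],w[k,i],1).round(3))
E
```

```text
nut [73.6 -0.2 86. ]
knob [ 79.   86.9 110. ]
floorfront [-24.7  -0.2   0. ]
floorleft [-11.8  25.9   0. ]
frontcornerL [-25.   25.9   0. ]
fr [-24.8 -26.4   0. ]
((9.388275146484375, 0.32659149169921875), (130.383544921875, 194.9480438232422), 89.95191192626953)
R [ 4.70417818e-04 -6.35776357e+01]
F [-6.72703731e-03 -8.65938052e+01]
L [-1.98301612e-02  6.34002937e+01]
B [1.54866596e-03 1.05605692e+02]
body x 1 [-2.0000e-03  2.6751e+01]
body x -1 [-9.0000e-03 -2.6585e+01]
body y 1 [1.0000e-03 2.6549e+01]
body y -1 [-1.5000e-02 -2.6702e+01]
spacer x 1 [-8.0000e-03  2.6372e+01]
spacer x -1 [-9.0000e-03 -2.6419e+01]
spacer y 1 [-3.0000e-03  2.6365e+01]
spacer y -1 [ 8.0000e-03 -2.6674e+01]
cover x 1 [-2.0000e-03  2.5728e+01]
cover x -1 [ 8.0000e-03 -2.5799e+01]
cover y 1 [7.0000e-03 2.5826e+01]
cover y -1 [ 4.0000e-03 -2.5868e+01]
```

```bash
cat > pp.py <<'E'
from h import *
from workcell import *
def show(l):
    s=status.observe(); print(l,round(s["t"],2),'gap',round(s["finger_gap"]*1e3,1),'F',s["force"].round(1),'tau',s["torque"].round(2)); return s
def pick(x,y,yaw,h,start=None):
    manip.servo_line([x,y,h],down(yaw,1),feed=.15); grasp(); show('grasped')
    manip.servo_line([x,y,.16],feed=.2); show('lifted')
def place(h,floor,dx=0,dy=0):
    "h: TCP above the part's underside; floor: seat height mm"
    manip.reach(*nest(dx,dy,h+75)); return
def insert(h,floor,dx=0,dy=0):
    manip.reach(*nest(dx,dy,h+82,0,1)); b=show('over')["force"]; R=nestR(YAW)
    for z in (56,48,42,floor+12,floor+5,floor+2,floor+.3):
        if z>max(56,floor+12) or z<floor: continue
        manip.servo_line(nest(dx,dy,h+z,0,1)[0],feed=.1 if z>50 else .05)
        s=status.observe(); f=(s["force"]-b)@R; q=(s["tcp_pos"]-P)@R*1000
        print('z',z,'t',round(s["t"],2),'f',f.round(1),'q',(q-[dx,dy,h]).round(1))
        if abs(f).max()>30: print('STOP');return False
    return True
def leave(h,floor):
    release(); show('released'); manip.servo_line(nest(0,0,h+floor+70,0,1)[0],feed=.2)
E
python3 - <<'E'
from pp import *
pick(.5987,.3213,np.deg2rad(60.7-90),.017)
s=status.observe()
print(insert(17,0))
E
```

```text
grasped 9.55 gap 55.0 F [-0.1  0.1  5.1] tau [-0.12  0.14 -0.02]
lifted 10.42 gap 55.2 F [-0.6 -0.2 -1.1] tau [-0.02  0.02 -0.03]
over 11.43 gap 54.8 F [ 0.6 -0.2 -2. ] tau [0.16 0.56 0.  ]
z 56 t 11.84 f [-1.2  0.4  0.4] q [-0.4  0.6 55.3]
z 48 t 12.15 f [-0.5  0.7 -0.3] q [-0.1 -0.  47.9]
z 42 t 12.42 f [-0.1 -0.1  0.6] q [-0.2 -0.1 41.7]
z 12 t 13.17 f [-1.6 -0.   0.5] q [ 0.  -0.1 11.9]
z 5 t 13.46 f [-1.  -0.6  0.6] q [-0.2 -0.1  4.8]
z 2 t 13.71 f [-0.6 -0.6  3.6] q [0.4 0.2 2.2]
z 0.3 t 13.96 f [-3.6 -2.1 23.2] q [0.4 0.2 2.2]
True
```

```bash
python3 - <<'E'
from pp import *
leave(17,0)
manip.reach([.4544,.1697,.10],down(np.deg2rad(79.8-90),1)); show('at spacer')
t=vision.snapshot("top");np.savez("pics/top2.npz",**t);c=vision.snapshot("scene");np.savez("pics/scene2.npz",**c)
A=cv2.resize(t["image"][155:240,258:330],None,fx=6,fy=6,interpolation=cv2.INTER_CUBIC)
B=cv2.resize(c["image"][195:285,285:365],None,fx=4.5,fy=510/90,interpolation=cv2.INTER_CUBIC)
cv2.imwrite("pics/c4.png",np.hstack([A,B])[:,:,::-1])
E
```

```text
released 14.38 gap 85.5 F [-0.2  0.3  0.8] tau [0.01 0.38 0.02]
at spacer 15.69 gap 85.3 F [ 0.9 -0.6  0.2] tau [ 0.05 -0.01  0.08]
```

View pics/c4.png

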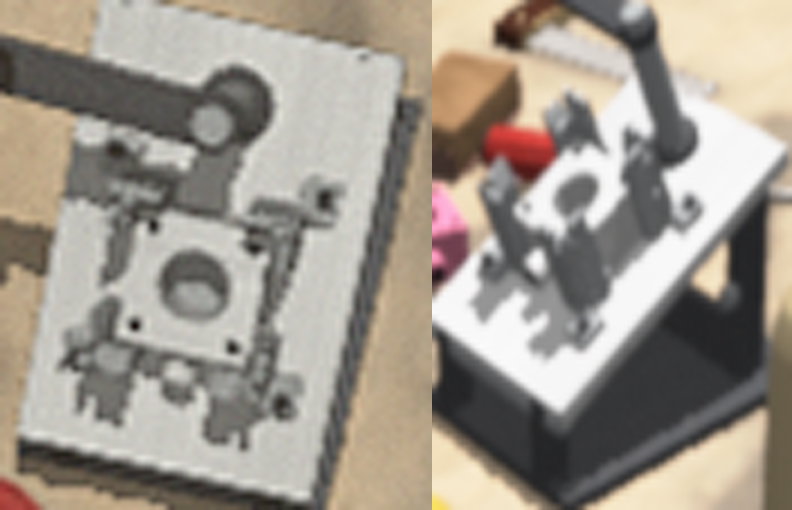

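The body lies square in the pocket with its port out of the front (left half: bore at (195,287), port at (180,380)). The strap is clear of it.

```bash
python3 - <<'E'
from pp import *
t=dict(np.load("pics/top2.npz"));c=dict(np.load("pics/scene2.npz")); R=nestR(YAW)
f=lambda p:[(p[0]+.5)/6-.5+258,(p[1]+.5)/6-.5+155]
q,e=tri(t,[f((195,287))],c,[[(577-432+.5)/4.5-.5+285,(195+.5)/(510/90)-.5+195]])
print('bore',((q-P)@R*1000).round(1),e)
for p in((154,227),(253,244),(134,324),(233,348),(195,287)): print(((onplane(t,[f(p)],P+R[:,2]*.032,R[:,2])[0]-P)@R*1000).round(1))
pick(.4544,.1697,np.deg2rad(79.8-90),.016)
print(insert(16,32))
E
```

```text
bore [-1.3 -1.1 32.1] 0.0002528380955304209
[19.4 20.4 32. ]
[ 21.7 -21.1  32. ]
[-22.2  20.7  32. ]
[-22.8 -21.7  32. ]
[-1.3 -1.1 32. ]
grasped 16.92 gap 53.3 F [-2.  -1.4 10.8] tau [-0.2   0.45 -0.05]
lifted 17.78 gap 52.7 F [-0.4 -0.1 -0.4] tau [-0.02  0.01  0.04]
over 18.55 gap 52.8 F [-0.2  0.2 -0.8] tau [ 0.17  0.6  -0.02]
z 56 t 18.96 f [0.3 0.2 0.5] q [-0.8  0.3 55.5]
z 48 t 19.27 f [ 0.6 -0.1  0.3] q [-0.1 -0.  47.9]
z 42 t 19.53 f [ 0.9 -0.6 -0.8] q [-0.  -0.1 41.8]
z 44 t 19.78 f [-0.2  0.3  0.5] q [ 0.2  0.  44.3]
z 37 t 20.07 f [-0.  -0.3 -0.5] q [-0.1 -0.1 36.6]
z 34 t 20.32 f [-2.6 -0.6  9.8] q [ 0.3  0.1 34.7]
z 32.3 t 20.57 f [-5.2 -2.  26.2] q [ 0.3  0.1 34.5]
True
```

```bash
python3 - <<'E'
from pp import *
leave(16,32)
manip.reach([.4622,-.2500,.16],down(np.deg2rad(23.7-90),1)); show('at cover')
t=vision.snapshot("top");np.savez("pics/top3.npz",**t);c=vision.snapshot("scene");np.savez("pics/scene3.npz",**c)
A=cv2.resize(t["image"][155:240,258:330],None,fx=6,fy=6,interpolation=cv2.INTER_CUBIC)
B=cv2.resize(c["image"][195:285,285:365],None,fx=4.5,fy=510/90,interpolation=cv2.INTER_CUBIC)
cv2.imwrite("pics/c5.png",np.hstack([A,B])[:,:,::-1])
E
```

```text
released 21.0 gap 85.4 F [ 0.4  0.1 -0.3] tau [0.06 0.43 0.02]
at cover 22.79 gap 85.3 F [-0.3 -0.1 -0.1] tau [ 0.    0.01 -0.  ]
```

View pics/c5.png

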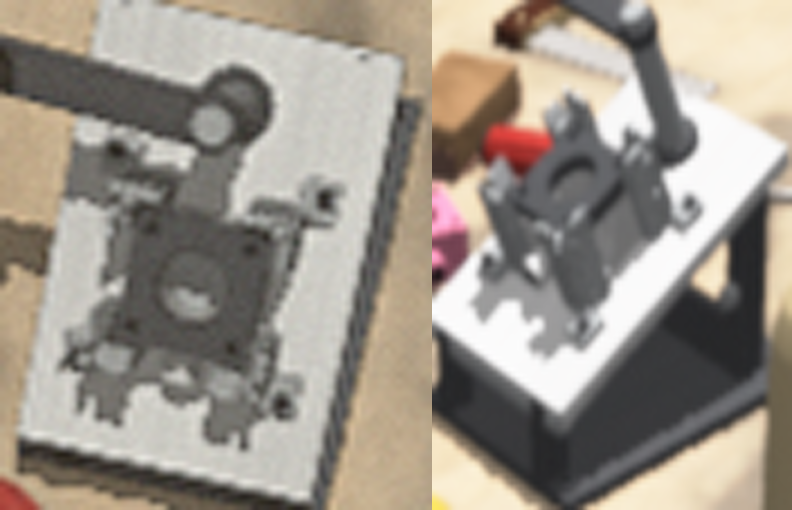

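The spacer lies flat and square on the body (left half (195,287)). Next I'll check the bottle hasn't moved, then fetch the cover on a route closer to the base.

```bash
python3 - <<'E'
from pp import *
d=[np.load(f"pics/top{i}.npz")["image"][185:232,342:378].astype(int) for i in(0,3)]
print('bottle diff',abs(d[0]-d[1]).max(2).mean(),(abs(d[0]-d[1]).max(2)>40).sum())
pick(.4622,-.2500,np.deg2rad(23.7-90),.016)
manip.reach([.47,-.06,.24],down(-.7,1))
print(insert(16,42))
E
```

```text
bottle diff 9.89775413711584 3
grasped 24.42 gap 53.0 F [-2.   0.6  9.2] tau [0.25 0.45 0.06]
lifted 25.28 gap 52.9 F [-0.4  0.8 -1.2] tau [0.01 0.03 0.02]
over 26.91 gap 52.7 F [ 0.6 -0.3 -1.8] tau [0.07 0.52 0.03]
z 56 t 27.32 f [-0.3  0.2 -0.4] q [ 0.2 -1.4 55.8]
z 48 t 27.62 f [-0.5 -0.1 -0.2] q [-0.1 -0.1 47.9]
z 42 t 27.89 f [-0.1 -0.8  7.5] q [ 0.9  0.5 42.7]
z 54 t 28.16 f [-0.5 -0.5 -1.1] q [ 0.4  0.3 54.4]
z 47 t 28.45 f [-0.7 -0.2  0.7] q [-0.6 -0.3 46.1]
z 44 t 28.7 f [-0.3 -0.5  0.5] q [-0.2 -0.1 43.7]
z 42.3 t 28.95 f [-1.2 -0.2  6.3] q [ 0.2  0.1 42.7]
True
```

```bash
python3 - <<'E'
from pp import *
leave(16,42)
manip.reach([.5,.3,.27],down(-.3,1)); show('aside')
t=vision.snapshot("top");np.savez("pics/top4.npz",**t);c=vision.snapshot("scene");np.savez("pics/scene4.npz",**c)
A=cv2.resize(t["image"][155:240,258:330],None,fx=6,fy=6,interpolation=cv2.INTER_CUBIC)
B=cv2.resize(c["image"][195:285,285:365],None,fx=4.5,fy=510/90,interpolation=cv2.INTER_CUBIC)
cv2.imwrite("pics/c6.png",np.hstack([A,B])[:,:,::-1])
E
```

```text
released 29.38 gap 85.5 F [-0.8 -0.6 -0. ] tau [ 0.08  0.38 -0.  ]
aside 30.89 gap 85.3 F [-0.3 -0.9 -0.3] tau [-0.06 -0.02 -0.05]
```

View pics/c6.png

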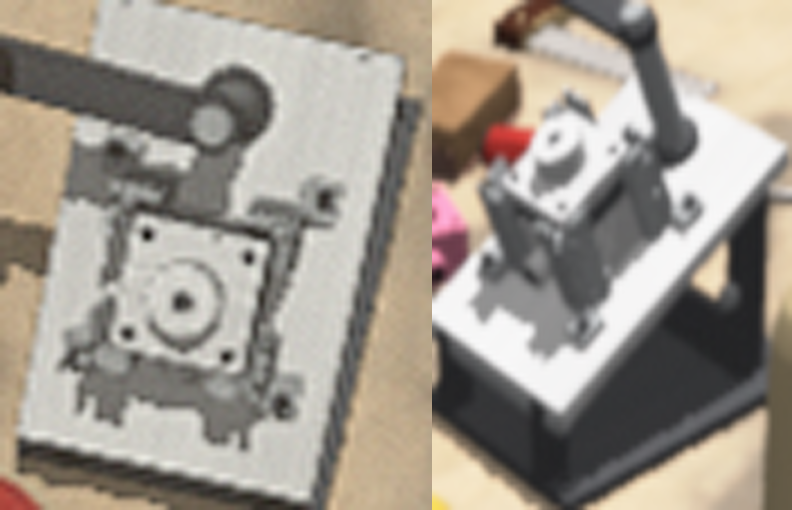

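The cover sits square with its boss up (left half (184,300)). Now the strap goes back.

```bash
python3 - <<'E'
from pp import *
manip.reach(*knob(1.61,165,1))
manip.servo_line(knob(1.61,96,1)[0],feed=.15); grasp(); show('knob'); R=nestR(YAW)
for a in [1.4,1.2,1.0,.8,.6,.4,.2,.06,0,-.02,-.04]:
    p,o=knob(a,96,1); manip.servo_line(p,o,feed=.12 if a>.1 else .05)
    s=status.observe(); f=s["force"]@R; q=(s["tcp_pos"]-P)@R*1000
    print(a,round(s["t"],1),f.round(1),q.round(1),'ang',round(np.arctan2(q[1],74-q[0]),3))
    if abs(f).max()>35: print('STOP');break
release(); show('rel'); manip.servo_line(knob(a,170,1)[0],feed=.2)
manip.reach([.5,.3,.27],down(-.3,1)); show('aside')
t=vision.snapshot("top");np.savez("pics/top5.npz",**t);c=vision.snapshot("scene");np.savez("pics/scene5.npz",**c)
A=cv2.resize(t["image"][155:240,258:330],None,fx=6,fy=6,interpolation=cv2.INTER_CUBIC)
B=cv2.resize(c["image"][195:285,285:365],None,fx=4.5,fy=510/90,interpolation=cv2.INTER_CUBIC)
cv2.imwrite("pics/c7.png",np.hstack([A,B])[:,:,::-1])
E
```

```text
knob 33.44 gap 17.2 F [-3.6 -0.1  4.6] tau [ 0.13  0.79 -0.07]
1.4 33.8 [-1.3  1.1  5.9] [59.  87.4 96.5] ang 1.4
1.2 34.1 [-1.8  1.6  6. ] [42.1 83.1 96.5] ang 1.204
1.0 34.5 [-3.1  3.   7.3] [26.2 75.5 96.4] ang 1.006
0.8 34.9 [-2.5  3.2  7.9] [12.1 64.8 96.4] ang 0.808
0.6 35.2 [-5.   3.   9.5] [ 0.4 51.4 96.4] ang 0.61
0.4 35.5 [-5.6  2.9  9.4] [-8.3 35.8 96.3] ang 0.411
0.2 35.9 [-5.3  2.1 10.6] [-13.7  18.8  96.3] ang 0.212
0.06 36.3 [-6.6  2.4 11.9] [-15.4   6.5  96.3] ang 0.072
0 36.6 [-5.8  2.4 11.5] [-15.5   1.1  96.3] ang 0.013
-0.02 36.8 [-6.2  5.   9.6] [-15.5   0.9  96.3] ang 0.01
-0.04 37.1 [-6.4  8.   8.2] [-15.5   0.8  96.3] ang 0.009
rel 37.73 gap 85.5 F [ 0.1  0.9 -0.3] tau [ 0.13  0.42 -0.03]
aside 39.2 gap 85.4 F [ 0.1 -0.1  0.4] tau [ 0.   -0.02 -0.07]
```

View pics/c7.png

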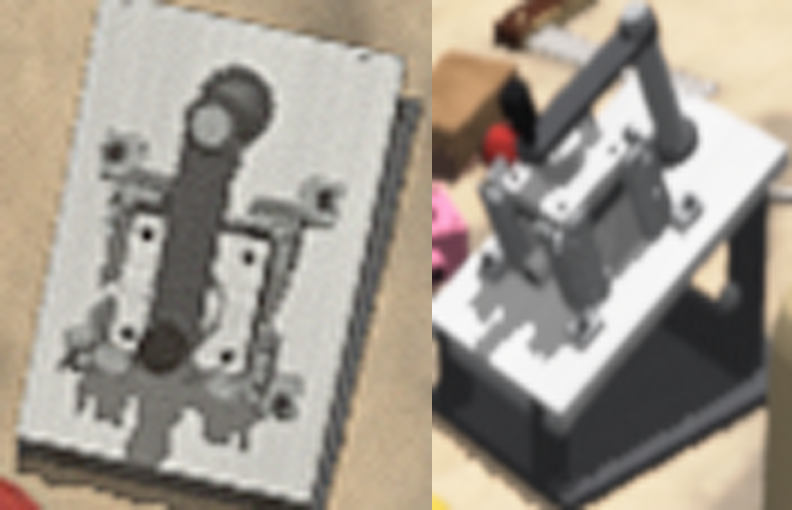

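The strap is at its stop over the cover (knob at (165,347)): the angle stalled while the force rose. The stack is intact.

```bash
python3 -c "
from workcell import *
print(hand_in())"
```

```text
the job is handed in; nothing more can be done
None
```

The job is handed in at about 39 s: the body (port out the front), spacer and cover are stacked square in the nest, and the strap is back at its stop over the cover; I did not check every bystander, but the bottle had not moved when I compared pictures.

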